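Index a tilted rotary work stand with its quick-release detent pin

TASK

The amplifier module on the tilted rotary stand must be worked on from its narrow end: pull the locking pin out of the turntable, turn the table a quarter turn clockwise (seen from above) by its upright handle, and push the same pin back through the next hole and the stand's hole beneath it until it snaps fully home with its collar flat on the table. You may park the pin in the empty hole at the end of the front bar meanwhile. Do not press on the amplifier module, and leave the loose things on the bench where they lie.

Things in the scene. Friction and masses are not known exactly. Their poses are not given: they have to be found in the camera images.
- stand: Grey rotary work stand, fixed, base plate 235 x 200 mm; origin on the bench under the table's axis. +x points from its low front, which faces the robot's right, to its back; +y to its left. Its round aluminium turntable (244 mm across, 10 mm thick, top centre 130 mm over the origin) slopes 28 degrees down to the front and has four 13.6 mm holes 90 degrees apart, 104 mm from its axis.
- index_hole (a point): Axis of the stand's fixed 13.6 mm pin hole at the level of the table's top, at the table's low front. z: hole axis, out of the table, 28 degrees from vertical; x up the slope; y to the stand's left. Beneath: table to 10 mm, fixed bar from 12 to 24 mm, and 34 mm down two spring balls that snap into the pin's groove; about 9 N pulls the pin out, 6 N pushes it in.
- stow_hole (a point): Empty 15 mm hole for parking the pin, near the left end of the steel front bar, outside the table's rim: centre of its mouth on the bar's top, axes as for index_hole. It is parallel to the pin hole, 98 mm to its left and 12 mm lower, open below, and has no catch: a pin let down into it rests on its collar.
- pin_grip (a point): Centre of the locking pin's black ribbed round grip (24 mm across, 40 mm long); z from tip to grip. Pin 101 mm long, 0.1 kg: 12 mm steel shank 52 mm long, tapered over the last 9 mm to 6 mm, grooved near the tip; flat collar 22 mm across, 5 mm thick, its underside 25 mm under this point; grip; 4 mm button. It starts home in the pin hole at the table's low front.
- pin_collar (a point): The pin's axis at the underside of its collar, axes as for pin_grip. When the pin is home this point coincides with index_hole; the tip lies 52 mm below it along the pin.
- handle_grip (a point): Grip point of the turntable's upright black handle (21 mm across, black from 48 to 102 mm over the table's top, this point 82 mm over it), square to the table, 98 mm from its axis; it turns with the table. It starts near the top of the slope, 30 degrees clockwise of 12 o'clock if the pin is at 6 o'clock.
- turntable (a joint): Angle of the turntable, rad: 0 at the start, growing clockwise seen from above; at 1.571 the next hole lies over the stand's hole. Once the pin is out the table turns stiffly (about 2 N at the handle) and stays where it is left.
- module: Amplifier module bolted on the table: black finned heatsink 94 x 166 x 61 mm, with a green circuit board up to 105 mm over the table; origin at the table's centre. Its long side faces the pin at the start; after the quarter turn its narrow end is 21 mm from the pin's axis, so tall that an upright tool does not reach the pin: tilt the tool along the pin.
- screwdriver: Loose yellow screwdriver, 184 mm long, on the bench before the low front of the stand.
- cutters: Loose red side cutters, 140 mm long, on the bench beside the stand, on the robot's side.
- calipers: Loose calipers, 200 mm long, lying near the front edge of the bench.
- dish: Loose parts dish, 69 mm across, 14 mm high, to the left.

How it is judged:
By the outcome, as a careful person would: the job done as asked, in the order asked, and still so for the second after the job is handed in, with the robot touching nothing.
It also fails if it takes over 69 s, if anything falls off the work surface, if the arm or the gripper's body presses on something with over 40 N, if the wrist force passes 120 N, or if a joint passes its speed limit or range.

ROBOT

A 6-joint arm with a two-finger parallel gripper is mounted at the origin on a cart in front of the work surface, level with it; the furniture and walls round the work are solid. World frame = base frame: x ahead of the robot, y to its left, z up, the work surface at z = 0. Lengths are in m, angles in rad, forces in N, time in s.
With the tool pointing down it reaches from about 0.275 to 0.825 m from the base axis. Payload 4.9 kg.
Tool frame: the origin (TCP) lies at the very end of the fingers, on their centre line; the grasp point (between the pads) lies 19 mm behind it; z points along the fingers, y is the line along which they close (so a half turn about z gives the same grasp; the last joint's range is limited). The gripper opens to 85 mm and grips with 20 to 120 N. Pads are 22 mm wide; open, the fingers measure 114 mm over their backs; the gripper's body (76 mm by 85 mm) begins 54 mm behind the grasp point. The pads swing forward as they close: fully open they stand 13 mm farther back than shut.
Start: joints at [1.005, 0.326, -0.193, 1.052, 0, 1.437], TCP at [0.23, 0.5, 0.231] pointing down, gripper open.
Joint ranges: [-2.65, 2.65], [-0.97, 1.79], [-1.3, 1.35], [-1.93, 2.1], [-1.47, 1.37], [-3.14, 3.14]. Speed limits (rad/s): [2.57, 2.57, 3.14, 3.14, 3.14, 3.14].

INTERFACE

Orientations are given as a unit quaternion [x, y, z, w].
In Python, from plant import manip gives the robot as it stands.
- The arm moves only by the tool arm_command, never from a script. Its argument "deltas" is a list of rows, each an object of numbers: "fingers": the closure, from 0 (fully open) to 1 (shut); "x", "y", "z": the shift along the tool's x, y, z in mm; "spin": the turn about the tool's z in degrees. A call has 1 to 20 rows; each row is the pose to reach, as a shift and turn from the pose commanded when the call began, along the tool's axes at that moment; what a row does not reach only later rows make up. A row lasts 1/10 s, in which the tool goes at most 50 mm and 8.59 degrees, less where a joint would pass 70% of its speed; a pose out of reach is approached as far as the arm can. A call with a gripper value outside its range is refused whole. The fingers move at their own pace and stop on an object; the grip force is fixed at half the most. Time passes only in rows, so rows that repeat a pose let the fingers close. It gives the time, the measured TCP pose, the force, the opening and the grip force at its end, in the units of the state.
- manip.sense(): the state, without advancing time (a new reading comes with each control period).
- manip.capture(name): name is "scene" or "top" or "wrist"; returns a dict with "image" (420x560x3 uint8, red, green, blue), "vertical_fov" (degrees; the focal length in pixels is half the picture's height over the tangent of half this angle, whatever the lens; pixels are square), "cx", "cy" (the principal point, pixels), "R" (3x3) and "t" (3): a world point X has camera coordinates R X + t. Camera axes: x right, y down, z forward; pixel columns grow to the right and rows downward; lengths in m; the calibration is good to about 2 mm. The wrist camera is an equidistant fisheye: a pixel r from the principal point sees the ray r / f radians off the axis. A picture is of the moment at which its call begins. There is no depth.
- manip.job_done(): hands the job in; it is judged then, once.
Trained networks look in a picture, given as the dict that the camera call returned (one of the last four; its "shot" number tells which), for a name from the list of things; names that differ only in an ending like _2 or _b are one class to them, and where a whole thing is asked for, a point or a joint stands for the part that bears it (a point fixed in the world has none). Each returns a list of dicts, best first, with "confidence" (0 to 1); they miss things now and then, are a little off and sometimes report something else, mostly with a low value. They report only what shows in the picture. A call takes as long as a camera call.
- manip.recognise(label, picture): "extent" ([centre column, centre row, width, height] in pixels, round what is visible of it).
- manip.regions_of(label, picture): "region" (420x560 bool, what is visible of it) and "extent" ([centre column, centre row, width, height] in pixels, round what is visible of it).
The state is a dict: "t": time; "joint_pos": joint angles; "joint_velocities": joint speeds; "tau": joint torques, N m; "tool_pos": TCP position; "eef_rot": TCP orientation; "contact_force": force on the tool from outside, world axes, zero at the start; "wrist_torque": the same for the moment, N m; "gripper_width": opening from 0.0 (shut) to 1.0 (fully open); "grip_force": force on a finger pad.
Only numpy, scipy, OpenCV 4.12 (cv2) and the standard library are available. Lean on these libraries where they do the work, as an engineer would, in place of code of your own. Each camera call takes 0.05 s, during which the arm holds its last target. There are 200 camera calls.

## Working session

There is one attempt and no reset: what is moved stays moved. The work goes in short steps, Python scripts to look and compute and a tool call to move; the robot and the scene stay as the last step left them, time stands still between calls to the robot, and variables do not carry over. Pictures are saved under pics/ and viewed, at most 10 in all, crops included, and the job is handed in when it is done.

Besides the shell and the picture viewer there is one more tool, called as name(argument=value, ...) on one line, values as JSON. arm_command: Moves the arm, as the interface text tells. Its arguments: {"type":"object","properties":{"deltas":{"type":"array"}},"required":["deltas"]}

```bash
ls; mkdir -p pics; python3 - <<'E'
from plant import manip
import cv2,numpy as np
s=manip.sense();print({k:np.round(v,3).tolist() for k,v in s.items()})
ims=[]
for n in("scene","top"):
    c=manip.capture(n);ims.append(c);print(n,c["vertical_fov"],c["cx"],c["cy"],np.round(c["R"],3).tolist(),np.round(c["t"],3).tolist())
    cv2.imwrite(f"pics/{n}0.png",c["image"][:,:,::-1])
    for l in("stand","pin_grip","handle_grip","module","turntable"):
        for d in manip.recognise(l,c)[:2]: print(l,np.round(d["extent"]),round(d["confidence"],2))
E
```

```text
pics
{'t': 0.0, 'joint_pos': [1.005, 0.327, -0.194, 1.052, 0.0, 1.437], 'joint_velocities': [-0.0, -0.0, 0.001, 0.002, 0.001, -0.002], 'tau': [-0.0, -44.341, 26.243, 0.016, -0.0, 0.0], 'tool_pos': [0.23, 0.499, 0.23], 'eef_rot': [0.214, 0.977, -0.001, -0.0], 'contact_force': [0.174, -0.195, 0.821], 'wrist_torque': [0.059, -0.009, 0.0], 'grip_force': 0.0, 'gripper_width': 1.001}
scene 43.86165178219512 285.70093583686287 209.94029127469625 [[0.63, -0.777, -0.018], [-0.584, -0.458, -0.671], [0.513, 0.433, -0.742]] [-0.329, 0.365, 1.174]
stand [321. 232. 111. 132.] 0.74
handle_grip [321. 219.  91. 105.] 0.67
module [328. 216.  85.  63.] 0.82
turntable [319. 221.  91. 105.] 0.73
top 56.10086993392356 276.04229050433935 207.76212160557637 [[-0.002, -1.0, 0.007], [-0.99, 0.001, -0.142], [0.142, -0.007, -0.99]] [-0.056, 0.498, 1.269]
stand [296. 200.  83.  87.] 0.81
stand [283. 253.  42.  16.] 0.69
pin_grip [329. 207.  13.  12.] 0.56
handle_grip [295. 194.  68.  76.] 0.93
module [303. 193.  51.  61.] 0.76
turntable [295. 197.  73.  80.] 0.85
turntable [365. 225.  25.  15.] 0.35
```

```bash
python3 - <<'E'
import cv2,numpy as np
a=cv2.imread("pics/scene0.png")[130:330,220:420];b=cv2.imread("pics/top0.png")[130:270,220:390]
o=np.zeros((600,800,3),np.uint8)
a=cv2.resize(a,(400,400),interpolation=2);b=cv2.resize(b,(400,329),interpolation=2)
o[:400,:400]=a;o[:329,400:]=b;cv2.imwrite("pics/v1.png",o)
E
```

```text
(no output)
```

View pics/v1.png

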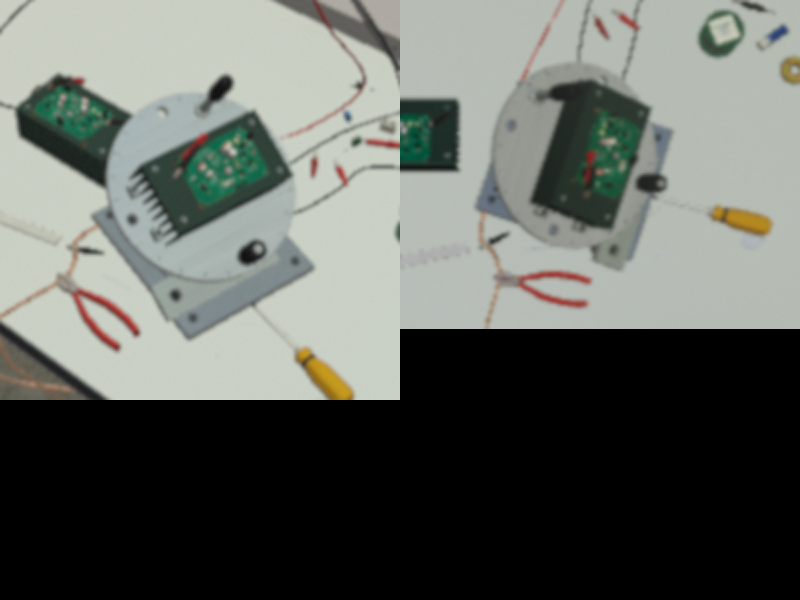

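View pics/top0.png

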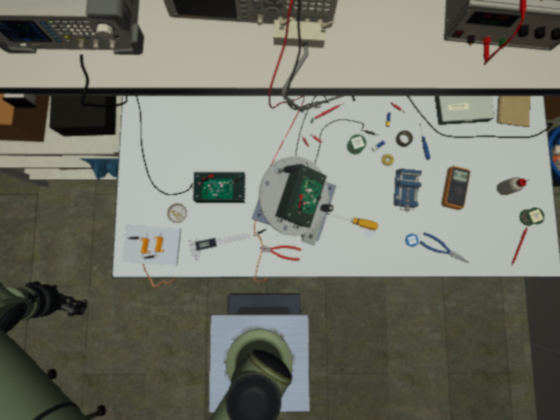

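The stand sits ahead of the robot. In the top view the pin is at about (330,208), the handle top at (297,167) and the stow bar's end toward the robot. In the scene view the pin button is at (349,253) and the handle top at (332,171). Next I fit the stand's pose to these.

```bash
cat > h.py <<'E'
import numpy as np
from scipy.spatial.transform import Rotation as Ro
from scipy.optimize import least_squares
a=np.radians(28)
def T(p,u,v,w):  # table frame (u upslope, v left, w normal; origin top centre) -> world ; p=(X,Y,yaw)
    ps=np.array([u*np.cos(a)-w*np.sin(a),v,.130+u*np.sin(a)+w*np.cos(a)])
    return Ro.from_euler('z',p[2]).apply(ps)+[p[0],p[1],0]
def axes(p): 
    return Ro.from_euler('z',p[2]).as_matrix()@np.array([[np.cos(a),0,-np.sin(a)],[0,1,0],[np.sin(a),0,np.cos(a)]])
def proj(c,X):
    x=np.array(c["R"])@X+np.array(c["t"]);f=210/np.tan(np.radians(c["vertical_fov"])/2)
    if c.get("fish"):
        r=np.hypot(x[0],x[1]);th=np.arctan2(r,x[2]);return np.array([c["cx"],c["cy"]])+f*th*x[:2]/max(r,1e-9)
    return np.array([c["cx"]+f*x[0]/x[2],c["cy"]+f*x[1]/x[2]])
def polar(r,d,w): # d deg clockwise of 12 o'clock
    d=np.radians(d);return (r*np.cos(d),-r*np.sin(d),w)
E
python3 - <<'E'
from h import *
from plant import manip
c1=manip.capture("scene");c2=manip.capture("top")
obs=[(c1,(-.104,0,.049),(349,253.5)),(c1,polar(.098,30,.100),(332,171)),(c2,(-.104,0,.049),(329.5,207.5)),(c2,polar(.098,30,.1),(297,167.5))]
# table side extremes (rim ellipse): scene left col 273 / top left col 259.5
ang=np.radians(np.arange(0,360,3))
def res(p):
    r=np.concatenate([proj(c,T(p,*m))-o for c,m,o in obs])
    rim=lambda c:np.array([proj(c,T(p,.122*np.cos(t),.122*np.sin(t),0)) for t in ang])
    A=rim(c1);B=rim(c2)
    return np.r_[r,A[:,0].min()-273,A[:,0].max()-367.5,B[:,0].min()-259,B[:,1].min()-156]
s=least_squares(res,[.52,-.03,1.3]);p=s.x
print(p,np.degrees(p[2]));print(np.round(s.fun,1))
print("idx",T(p,-.104,0,0),"handle",T(p,*polar(.098,30,.082)),"handle end",T(p,*polar(.098,120,.082)),"stow",T(p,-.104,.098,-.012));print(axes(p).round(3))
print(Ro.from_quat(manip.sense()["eef_rot"]).as_matrix().round(3))
E
```

```text
[ 0.52146097 -0.11710151  1.23236235] 70.60916138053592
[-0.5 -0.1  1.5 -1.6  1.5  0.9 -2.3  0.9  0.1 -0.1  0.9  0.2]
idx [ 0.49097361 -0.20371927  0.08117496] handle [ 0.57977978 -0.09899749  0.24224598] handle end [ 0.57437172 -0.22240265  0.1793976 ] stow [ 0.40040302 -0.16586816  0.07057959]
[[ 0.293 -0.943 -0.156]
 [ 0.833  0.332 -0.443]
 [ 0.469  0.     0.883]]
[[-0.908  0.418  0.   ]
 [ 0.418  0.908  0.   ]
 [-0.     0.    -1.   ]]
```

The fit is good to about 2 px. The interface has no tilt axis, so I'll test whether "approached as far as the arm can" leaves the tool tilted. I'll do that in free air, where the arm's azimuth (65°) nearly matches the tilt azimuth needed (70.6°).

arm_command(deltas=[{"z": -50}, {"z": -100}, {"z": -150}, {"z": -200}, {"z": -250}, {"z": -300}, {"z": -350}, {"z": -400}, {"z": -450}, {"z": -500}, {"z": -550}, {"z": -600}, {"z": -650}, {"z": -700}])

```text
invalid input
```

arm_command(deltas=[{"fingers": 0, "x": 0, "y": 0, "z": -50, "spin": 0}, {"fingers": 0, "x": 0, "y": 0, "z": -100, "spin": 0}, {"fingers": 0, "x": 0, "y": 0, "z": -200, "spin": 0}, {"fingers": 0, "x": 0, "y": 0, "z": -300, "spin": 0}, {"fingers": 0, "x": 0, "y": 0, "z": -400, "spin": 0}, {"fingers": 0, "x": 0, "y": 0, "z": -500, "spin": 0}, {"fingers": 0, "x": 0, "y": 0, "z": -600, "spin": 0}, {"fingers": 0, "x": 0, "y": 0, "z": -700, "spin": 0}, {"fingers": 0, "x": 0, "y": 0, "z": -700, "spin": 0}, {"fingers": 0, "x": 0, "y": 0, "z": -700, "spin": 0}, {"fingers": 0, "x": 0, "y": 0, "z": -700, "spin": 0}, {"fingers": 0, "x": 0, "y": 0, "z": -700, "spin": 0}])

```text
t: 1.9
tool_pos: [0.2077, 0.4502, 0.6411]
eef_rot: [0.214, 0.977, 0.022, 0.007]
contact_force: [0.9, -1.3, 0.3]
gripper_width: 1.0
grip_force: 0.0
```

arm_command(deltas=[{"fingers": 0, "x": 0, "y": 50, "z": 0, "spin": 0}, {"fingers": 0, "x": 0, "y": 100, "z": 0, "spin": 0}, {"fingers": 0, "x": 0, "y": 150, "z": 0, "spin": 0}, {"fingers": 0, "x": 0, "y": 200, "z": 0, "spin": 0}])

```text
t: 2.3
tool_pos: [0.2606, 0.5644, 0.5885]
eef_rot: [0.214, 0.976, 0.039, 0.012]
contact_force: [-0.2, -0.5, 1.2]
gripper_width: 1.001
grip_force: 0.0
```

```bash
python3 - <<'E'
from plant import manip
import numpy as np
s=manip.sense();print(np.round(s["joint_pos"],3),np.round(s["tool_pos"],3),s["eef_rot"])
E
```

```text
[1.018 0.617 1.231 2.103 0.003 1.45 ] [0.261 0.564 0.588] [0.21405114 0.97595927 0.03925467 0.01202832]
```

arm_command(deltas=[{"fingers": 0, "x": 0, "y": 0, "z": 50, "spin": 0}, {"fingers": 0, "x": 0, "y": 0, "z": 100, "spin": 0}, {"fingers": 0, "x": 0, "y": 0, "z": 150, "spin": 0}])

```text
t: 2.6
tool_pos: [0.2659, 0.5734, 0.4809]
eef_rot: [0.214, 0.976, 0.041, 0.013]
contact_force: [1.0, 1.6, 0.9]
gripper_width: 1.002
grip_force: 0.0
```

```bash
python3 - <<'E'
from plant import manip
import numpy as np
s=manip.sense();print(np.round(s["joint_pos"],3),np.round(s["tool_pos"],3),s["eef_rot"])
E
```

```text
[1.018 0.416 0.564 1.633 0.003 1.45 ] [0.266 0.573 0.481] [0.21402125 0.97587009 0.04134336 0.0127752 ]
```

The tilt stays in the commanded pose (4.9° so far, azimuth about 60°), so overreaching can build up the tilt. I'll try it outward, in the needed azimuth.

arm_command(deltas=[{"fingers": 0, "x": 50, "y": 0, "z": 0, "spin": 0}, {"fingers": 0, "x": 100, "y": 0, "z": 0, "spin": 0}, {"fingers": 0, "x": 140, "y": 30, "z": 0, "spin": 0}, {"fingers": 0, "x": 160, "y": 80, "z": 0, "spin": 0}, {"fingers": 0, "x": 170, "y": 130, "z": 0, "spin": 0}, {"fingers": 0, "x": 180, "y": 180, "z": 0, "spin": 0}, {"fingers": 0, "x": 190, "y": 230, "z": 0, "spin": 0}, {"fingers": 0, "x": 200, "y": 280, "z": 0, "spin": 0}, {"fingers": 0, "x": 210, "y": 320, "z": 0, "spin": 0}, {"fingers": 0, "x": 210, "y": 320, "z": 0, "spin": 0}])

```text
t: 3.6
tool_pos: [0.1434, 0.6595, 0.5277]
eef_rot: [0.214, 0.976, 0.022, 0.009]
contact_force: [0.4, -0.0, -0.1]
gripper_width: 1.0
grip_force: 0.0
```

```bash
cat > st.py <<'E'
from plant import manip
import numpy as np
from scipy.spatial.transform import Rotation as Ro
s=manip.sense();R=Ro.from_quat(s["eef_rot"]).as_matrix()
print("t",s["t"],"J",np.round(s["joint_pos"],3),"p",np.round(s["tool_pos"],4),"F",np.round(s["contact_force"],1),"w",round(s["gripper_width"],3));print(R.round(3).tolist(),"tilt",np.degrees(np.arccos(-R[2,2])).round(1),"az",np.degrees(np.arctan2(R[1,2],R[0,2])).round(1))
E
python3 st.py
```

```text
t 3.6 J [ 1.253  0.768  1.346  2.104 -0.013  1.685] p [0.1434 0.6595 0.5277] F [ 0.4 -0.  -0.1] w 1.0
[[-0.908, 0.418, 0.026], [0.419, 0.907, 0.039], [-0.007, 0.046, -0.999]] tilt 2.7 az 56.3
```

The J3 and J4 limits make the tilt, and each call re-anchors it. So short repeated pulls up along the tool axis should build it up.

arm_command(deltas=[{"fingers": 0, "x": 0, "y": 0, "z": -50, "spin": 0}, {"fingers": 0, "x": 0, "y": 0, "z": -100, "spin": 0}, {"fingers": 0, "x": 0, "y": 0, "z": -150, "spin": 0}])

```text
t: 3.9
tool_pos: [0.1389, 0.6428, 0.5748]
eef_rot: [0.214, 0.975, 0.057, 0.012]
contact_force: [0.5, 0.5, -0.3]
gripper_width: 0.998
grip_force: 0.0
```

arm_command(deltas=[{"fingers": 0, "x": 0, "y": 0, "z": -50, "spin": 0}, {"fingers": 0, "x": 0, "y": 0, "z": -100, "spin": 0}, {"fingers": 0, "x": 0, "y": 0, "z": -150, "spin": 0}])

```text
t: 4.2
tool_pos: [0.133, 0.6235, 0.6194]
eef_rot: [0.213, 0.973, 0.092, 0.015]
contact_force: [0.7, 1.0, 0.6]
gripper_width: 0.999
grip_force: 0.0
```

arm_command(deltas=[{"fingers": 0, "x": 0, "y": 0, "z": -50, "spin": 0}, {"fingers": 0, "x": 0, "y": 0, "z": -100, "spin": 0}])

```text
t: 4.4
tool_pos: [0.1271, 0.605, 0.6557]
eef_rot: [0.212, 0.97, 0.121, 0.018]
contact_force: [0.2, -0.4, 1.6]
gripper_width: 0.997
grip_force: 0.0
```

```bash
python3 st.py
```

```text
t 4.4 J [ 1.25   0.57   1.347  2.104 -0.011  1.679] p [0.1271 0.605  0.6557] F [ 0.2 -0.4  1.6] w 0.997
[[-0.909, 0.407, 0.087], [0.416, 0.881, 0.226], [0.016, 0.242, -0.97]] tilt 14.0 az 69.1
```

arm_command(deltas=[{"fingers": 0, "x": 0, "y": 0, "z": -50, "spin": 0}, {"fingers": 0, "x": 0, "y": 0, "z": -100, "spin": 0}])

```text
t: 4.6
tool_pos: [0.12, 0.584, 0.6919]
eef_rot: [0.211, 0.966, 0.15, 0.021]
contact_force: [0.5, 0.3, 0.9]
gripper_width: 0.998
grip_force: 0.0
```

arm_command(deltas=[{"fingers": 0, "x": 0, "y": 0, "z": -50, "spin": 0}, {"fingers": 0, "x": 0, "y": 0, "z": -100, "spin": 0}])

```text
t: 4.8
tool_pos: [0.112, 0.5613, 0.7262]
eef_rot: [0.21, 0.961, 0.179, 0.024]
contact_force: [-0.2, 0.2, 0.7]
gripper_width: 0.998
grip_force: 0.0
```

arm_command(deltas=[{"fingers": 0, "x": 0, "y": 0, "z": -50, "spin": 0}, {"fingers": 0, "x": 0, "y": 0, "z": -100, "spin": 0}])

```text
t: 5.0
tool_pos: [0.1031, 0.5368, 0.7589]
eef_rot: [0.208, 0.955, 0.208, 0.028]
contact_force: [0.9, 0.3, 0.4]
gripper_width: 1.001
grip_force: 0.0
```

```bash
python3 st.py
```

```text
t 5.0 J [ 1.253  0.392  1.347  2.104 -0.012  1.68 ] p [0.1031 0.5368 0.7589] F [0.9 0.3 0.4] w 1.001
[[-0.912, 0.387, 0.139], [0.41, 0.827, 0.386], [0.034, 0.409, -0.912]] tilt 24.2 az 70.1
```

arm_command(deltas=[{"fingers": 0, "x": 0, "y": 0, "z": -50, "spin": 0}, {"fingers": 0, "x": 0, "y": 0, "z": -100, "spin": 0}])

```text
t: 5.2
tool_pos: [0.0931, 0.5106, 0.79]
eef_rot: [0.207, 0.949, 0.236, 0.031]
contact_force: [-0.0, 0.1, 0.6]
gripper_width: 1.0
grip_force: 0.0
```

arm_command(deltas=[{"fingers": 0, "x": 0, "y": 0, "z": -50, "spin": 0}, {"fingers": 0, "x": 0, "y": 0, "z": -100, "spin": 0}])

```text
t: 5.4
tool_pos: [0.082, 0.4827, 0.8194]
eef_rot: [0.205, 0.942, 0.265, 0.034]
contact_force: [0.4, 0.1, 0.0]
gripper_width: 0.996
grip_force: 0.0
```

arm_command(deltas=[{"fingers": 0, "x": 0, "y": 0, "z": -50, "spin": 0}, {"fingers": 0, "x": 0, "y": 0, "z": -100, "spin": 0}])

```text
t: 5.6
tool_pos: [0.0699, 0.4533, 0.8469]
eef_rot: [0.203, 0.934, 0.293, 0.037]
contact_force: [-0.6, -1.0, 1.0]
gripper_width: 0.998
grip_force: 0.0
```

arm_command(deltas=[{"fingers": 0, "x": 0, "y": 0, "z": -50, "spin": 0}, {"fingers": 0, "x": 0, "y": 0, "z": -100, "spin": 0}])

```text
t: 5.8
tool_pos: [0.0566, 0.4223, 0.8725]
eef_rot: [0.201, 0.925, 0.32, 0.04]
contact_force: [0.3, -0.1, 0.4]
gripper_width: 1.001
grip_force: 0.0
```

```bash
python3 st.py
```

```text
t 5.8 J [ 1.29   0.157  1.347  2.104 -0.036  1.707] p [0.0566 0.4223 0.8725] F [ 0.3 -0.1  0.4] w 1.001
[[-0.916, 0.346, 0.204], [0.398, 0.714, 0.576], [0.054, 0.609, -0.791]] tilt 37.7 az 70.5
```

arm_command(deltas=[{"fingers": 0, "x": 0, "y": 0, "z": -50, "spin": 0}, {"fingers": 0, "x": 0, "y": 0, "z": -100, "spin": 0}])

```text
t: 6.0
tool_pos: [0.0423, 0.3897, 0.8959]
eef_rot: [0.199, 0.915, 0.348, 0.043]
contact_force: [-0.4, 0.0, 0.0]
gripper_width: 1.004
grip_force: 0.0
```

arm_command(deltas=[{"fingers": 0, "x": 0, "y": 0, "z": -50, "spin": 0}, {"fingers": 0, "x": 0, "y": 0, "z": -100, "spin": 0}])

```text
t: 6.2
tool_pos: [0.0278, 0.3555, 0.9173]
eef_rot: [0.196, 0.905, 0.375, 0.045]
contact_force: [0.3, -0.3, 0.5]
gripper_width: 1.001
grip_force: 0.0
```

```bash
python3 st.py; cat > go.py <<'E'
# usage: go.py : tool-frame shifts from the present pose to key waypoints
from h import *
from plant import manip
import sys
p=np.load("p.npy") if len(sys.argv)>9 else np.array([0.52146,-0.11710,1.23236])
try: p=np.load("p.npy")
except Exception: pass
s=manip.sense();R=Ro.from_quat(s["eef_rot"]).as_matrix();P=np.array(s["tool_pos"]);A=axes(p)
def sh(X): return (R.T@(X-P)*1000).round(1)
def show(n,X): print(n,"world",X.round(3),"tool shift",sh(X))
def spin_needed(): # deg so that tool y is along stand's y (mod 180)
    v=R.T@A[:,1];d=np.degrees(np.arctan2(-v[0],v[1]));return (d+90)%180-90
E
python3 - <<'E'
from go import *
z=R[:,2]
g=T(p,-.104,0,.035)
show("pregrasp120",g+.019*z-.12*z);show("high", g+.019*z-.3*z);print(spin_needed())
E
```

```text
t 6.2 J [ 1.358  0.043  1.347  2.104 -0.084  1.751] p [0.0278 0.3555 0.9173] F [ 0.3 -0.3  0.5] w 1.001
[[-0.919, 0.321, 0.229], [0.389, 0.642, 0.661], [0.065, 0.696, -0.715]] tilt 44.4 az 70.9
pregrasp120 world [ 0.462 -0.286  0.184] tool shift [-696.8 -782.5  199.7]
high world [ 0.421 -0.405  0.313] tool shift [-696.8 -782.5   19.7]
84.83724271698802
```

```bash
python3 - <<'E'
from go import *
for n,X in dict(W1=(.28,.42,.65),W2=(.46,.2,.5),W25=(.5,-.1,.45),W3=(.45,-.32,.35)).items(): show(n,np.array(X))
E
```

```text
W1 world [0.28 0.42 0.65] tool shift [-224.1  -63.7  291.5]
W2 world [0.46 0.2  0.5 ] tool shift [-484.9 -251.5  294.6]
W25 world [ 0.5  -0.1   0.45] tool shift [-641.7 -466.   141.3]
W3 world [ 0.45 -0.32  0.35] tool shift [-687.9 -692.9   55.9]
```

arm_command(deltas=[{"fingers": 0, "x": -30, "y": -10, "z": 40, "spin": 0}, {"fingers": 0, "x": -60, "y": -20, "z": 80, "spin": 0}, {"fingers": 0, "x": -90, "y": -30, "z": 120, "spin": 0}, {"fingers": 0, "x": -120, "y": -40, "z": 160, "spin": 0}, {"fingers": 0, "x": -150, "y": -45, "z": 200, "spin": 0}, {"fingers": 0, "x": -185, "y": -55, "z": 240, "spin": 0}, {"fingers": 0, "x": -224, "y": -64, "z": 290, "spin": 0}, {"fingers": 0, "x": -224, "y": -64, "z": 290, "spin": 0}, {"fingers": 0, "x": -260, "y": -90, "z": 290, "spin": 0}, {"fingers": 0, "x": -300, "y": -120, "z": 290, "spin": 0}, {"fingers": 0, "x": -340, "y": -150, "z": 290, "spin": 0}, {"fingers": 0, "x": -380, "y": -180, "z": 290, "spin": 0}, {"fingers": 0, "x": -420, "y": -205, "z": 290, "spin": 0}, {"fingers": 0, "x": -450, "y": -230, "z": 290, "spin": 0}, {"fingers": 0, "x": -485, "y": -250, "z": 290, "spin": 0}, {"fingers": 0, "x": -485, "y": -250, "z": 290, "spin": 0}])

```text
t: 7.8
tool_pos: [0.4625, 0.1946, 0.4977]
eef_rot: [0.201, 0.905, 0.372, 0.042]
contact_force: [0.0, -0.5, -0.5]
gripper_width: 1.003
grip_force: 0.0
```

```bash
python3 st.py; python3 - <<'E'
from go import *
print(spin_needed())
for n,X in dict(W2=(.46,.2,.5),W25=(.5,-.1,.45),W3=(.45,-.32,.35)).items(): show(n,np.array(X))
E
```

```text
t 7.8 J [-0.2   -0.061 -0.192  1.316  0.76   0.287] p [0.4625 0.1946 0.4977] F [ 0.  -0.5 -0.5] w 1.003
[[-0.916, 0.333, 0.225], [0.395, 0.642, 0.657], [0.074, 0.691, -0.72]] tilt 44.0 az 71.1
84.2121700205679
W2 world [0.46 0.2  0.5 ] tool shift [4.6 4.2 1.3]
W25 world [ 0.5  -0.1   0.45] tool shift [-154.3 -209.6 -150.8]
W3 world [ 0.45 -0.32  0.35] tool shift [-202.8 -436.6 -234.6]
```

arm_command(deltas=[{"fingers": 0, "x": -25, "y": -35, "z": -25, "spin": 8}, {"fingers": 0, "x": -50, "y": -70, "z": -50, "spin": 16}, {"fingers": 0, "x": -75, "y": -105, "z": -75, "spin": 24}, {"fingers": 0, "x": -100, "y": -140, "z": -100, "spin": 32}, {"fingers": 0, "x": -125, "y": -175, "z": -125, "spin": 40}, {"fingers": 0, "x": -154, "y": -210, "z": -150, "spin": 48}, {"fingers": 0, "x": -164, "y": -255, "z": -165, "spin": 56}, {"fingers": 0, "x": -174, "y": -300, "z": -182, "spin": 64}, {"fingers": 0, "x": -184, "y": -345, "z": -200, "spin": 72}, {"fingers": 0, "x": -194, "y": -390, "z": -217, "spin": 80}, {"fingers": 0, "x": -203, "y": -436, "z": -234, "spin": 84}, {"fingers": 0, "x": -203, "y": -436, "z": -234, "spin": 84}, {"fingers": 0, "x": -203, "y": -436, "z": -234, "spin": 84}])

```text
t: 9.1
tool_pos: [0.4525, -0.3158, 0.354]
eef_rot: [0.752, 0.541, 0.308, -0.217]
contact_force: [1.7, -0.3, 0.6]
gripper_width: 0.998
grip_force: 0.0
```

```bash
python3 st.py; python3 - <<'E'
from go import *
import cv2
z=R[:,2];g=T(p,-.104,0,.035)
show("pregrasp100",g+.019*z-.1*z);print(spin_needed())
c=manip.capture("wrist");c["fish"]=1
print(c["vertical_fov"],c["cx"],c["cy"])
pts=dict(button=T(p,-.104,0,.049),stow=T(p,-.104,.098,-.012),handtop=T(p,*polar(.098,30,.102)),hole9=T(p,0,.104,0),hole3=T(p,0,-.104,0))
im=c["image"][:,:,::-1].copy()
for n,X in pts.items():
    q=proj(c,X);print(n,q.round(1));cv2.circle(im,tuple(int(v) for v in q.round()),2,(255,0,255),1)
for l in("pin_grip","handle_grip","turntable","stand"):
    for d in manip.recognise(l,c)[:2]: print(l,np.round(d["extent"]),round(d["confidence"],2))
im=cv2.resize(im,(784,588),interpolation=2)
cv2.imwrite("pics/w1.png",im)
E
```

```text
t 9.1 J [-1.047  0.626  0.332  1.845  0.556  0.682] p [ 0.4525 -0.3158  0.354 ] F [ 1.7 -0.3  0.6] w 0.998
[[0.226, 0.947, 0.228], [0.679, -0.321, 0.66], [0.698, 0.006, -0.716]] tilt 44.3 az 70.9
pregrasp100 world [ 0.467 -0.273  0.17 ] tool shift [-95.9  -1.1 163.4]
0.713288993379166
65.70646984690485 283.22419350355136 204.49341952766858
button [282.2 246.1]
stow [215.4 239.1]
handtop [327.3  85.7]
hole9 [210.6 167.2]
hole3 [356.2 169.2]
pin_grip [284. 243.  15.  23.] 0.66
handle_grip [284. 166. 169. 175.] 0.81
turntable [283. 165. 174. 176.] 0.59
stand [284. 175. 168. 193.] 0.87
```

View pics/w1.png

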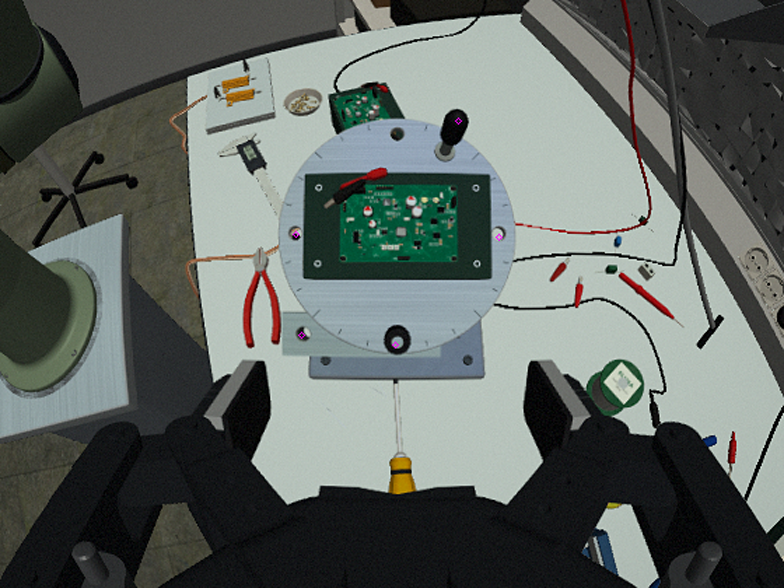

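The wrist view confirms the fit to 1–2 px: pin at (284,244), stow hole at (217,238), side holes at (211,166) and (356,170). The circuit board is well inset from the heatsink ends. I'll refine the fit with hole centroids.

```bash
python3 - <<'E'
from go import *
import cv2
c=manip.capture("wrist");c["fish"]=1
g=cv2.cvtColor(c["image"],cv2.COLOR_RGB2GRAY).astype(float)
mods=[("h9",(0,.104,0),5,1),("h3",(0,-.104,0),5,1),("h12",(.104,0,0),5,1),("stow",(-.104,.098,-.012),5,1),("handtop",polar(.098,30,.102),0,0)]
obs=[]
for n,m,r,use in mods:
    if not use: continue
    q=proj(c,T(p,*m))+[1.2,-1];x,y=q.round().astype(int);w=g[y-9:y+10,x-9:x+10]
    thr=(w.min()+np.median(w))/2
    k,l,st,ce=cv2.connectedComponentsWithStats((w<thr).astype(np.uint8))
    i=min([i for i in range(1,k) if st[i,4]>12],key=lambda i:np.hypot(*(ce[i]-9)))
    o=ce[i]+[x-9,y-9];print(n,(q-[1.2,-1]).round(1),o.round(1),st[i]);obs.append((m,o))
obs.append(((-.104,0,.049),np.array((283.6,244.5))))
f=lambda p:np.concatenate([proj(c,T(p,*m))-o for m,o in obs])
s=least_squares(f,p,loss="soft_l1");print(s.x,f(s.x).round(1));p=s.x;np.save("p.npy",p)
A=axes(p);z=R[:,2];n=A[:,2]
gp=T(p,-.104,0,.033)
show("pre",gp+.019*z-.09*z);show("grasp",gp+.019*z);print(spin_needed())
print("n in tool",(R.T@n).round(3))
E
```

```text
h9 [210.5 168.1] [210.8 169.1] [ 6  9  5  5 18]
h3 [355.7 170.9] [357.8 166.8] [ 6  3  7  8 15]
h12 [284.5  98.4] [283.2  96.7] [ 2  5  9  8 58]
stow [215.1 239.8] [214.9 239. ] [ 5  4  8 10 50]
[ 0.5226994  -0.11381051  1.25545561] [-0.1 -1.6 -2.5  0.6 -0.1  0.   1.6  0.   0.2  0.3]
pre world [ 0.473 -0.263  0.161] tool shift [-96.2   0.8 179. ]
grasp world [ 0.494 -0.203  0.097] tool shift [-96.2   0.8 269. ]
0.99548787640461
n in tool [ 0.277  0.013 -0.961]
```

```bash
python3 - <<'E'
from go import *
c=manip.capture("wrist");c["fish"]=1
obs=[((0,.104,0),(211,167.2)),((0,-.104,0),(356.2,171)),((.104,0,0),(283.2,96.7)),((-.104,.098,-.012),(214.9,239)),((-.104,0,.049),(283.6,245.2))]
f=lambda p:np.concatenate([proj(c,T(p,*m))-o for m,o in obs])
s=least_squares(f,p);print(s.x,f(s.x).round(1));p=s.x;np.save("p.npy",p)
A=axes(p);z=R[:,2];gp=T(p,-.104,0,.033)
show("pre",gp+.019*z-.09*z);show("grasp",gp+.019*z);print(spin_needed())
E
```

```text
[ 0.52235682 -0.11552981  1.23909746] [-0.2  0.2 -0.5 -1.7  1.1  0.7  0.8  0.  -1.1  0.8]
pre world [ 0.471 -0.264  0.161] tool shift [-97.3  -0.7 177.8]
grasp world [ 0.492 -0.205  0.097] tool shift [-97.3  -0.7 267.8]
0.03528261075405226
```

arm_command(deltas=[{"fingers": 0, "x": -25, "y": 0, "z": 43, "spin": 0}, {"fingers": 0, "x": -49, "y": 0, "z": 86, "spin": 0}, {"fingers": 0.1, "x": -73, "y": -1, "z": 130, "spin": 0}, {"fingers": 0.3, "x": -97, "y": -1, "z": 165, "spin": 0}, {"fingers": 0.35, "x": -97, "y": -1, "z": 178, "spin": 0}, {"fingers": 0.35, "x": -97, "y": -1, "z": 178, "spin": 0}])

```text
t: 10.05
tool_pos: [0.47, -0.2618, 0.1591]
eef_rot: [0.751, 0.542, 0.308, -0.218]
contact_force: [0.8, 0.3, 0.2]
gripper_width: 0.648
grip_force: 0.0
```

```bash
python3 st.py; python3 - <<'E'
from go import *
import cv2
c=manip.capture("wrist");c["fish"]=1
im=c["image"][:,:,::-1].copy()
for n,X in dict(button=T(p,-.104,0,.049),collar=T(p,-.104,0,0),stow=T(p,-.104,.098,-.012)).items():
    q=proj(c,X);print(n,q.round(1));cv2.circle(im,tuple(int(v) for v in q.round()),2,(255,0,255),1)
print([(np.round(d["extent"]),round(d["confidence"],2)) for d in manip.recognise("pin_grip",c)[:2]])
cv2.imwrite("pics/w2.png",cv2.resize(im[120:390,120:450],(792,648))[:600])
show("grasp",T(p,-.104,0,.033)+.019*R[:,2])
E
```

```text
t 10.05 J [-0.976  0.694 -0.055  1.354  0.591  0.751] p [ 0.47   -0.2618  0.1591] F [0.8 0.3 0.2] w 0.648
[[0.224, 0.948, 0.226], [0.68, -0.318, 0.661], [0.699, 0.005, -0.716]] tilt 44.3 az 71.1
button [286.1 220.3]
collar [285.5 217.1]
stow [171.5 214.8]
[(array([288., 219.,  34.,  36.]), 0.73)]
grasp world [ 0.492 -0.204  0.097] tool shift [ 0.2  2.  87.5]
```

View pics/w2.png

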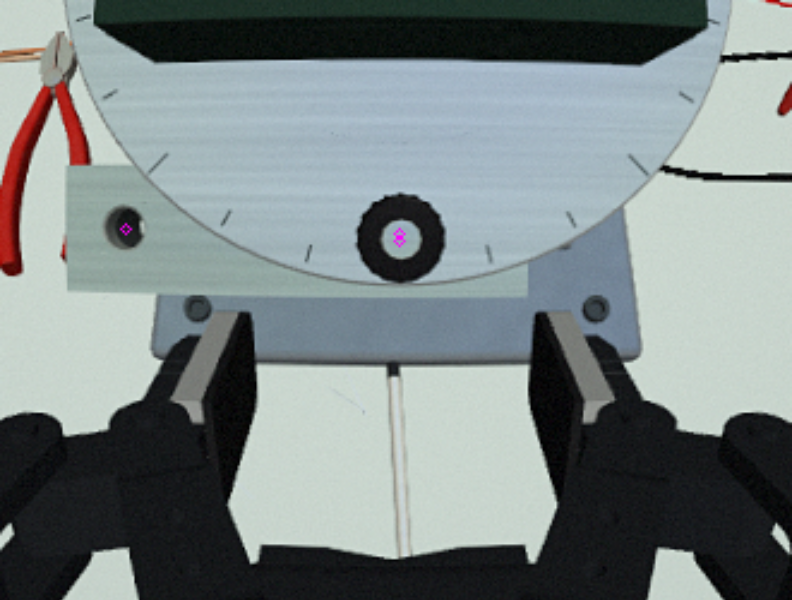

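The pin sits where predicted, at display (401,238) with the model at (400,235). I'll grasp it now.

arm_command(deltas=[{"fingers": 0.35, "x": -2, "y": 2, "z": 30, "spin": 0}, {"fingers": 0.35, "x": -2, "y": 2, "z": 60, "spin": 0}, {"fingers": 0.35, "x": -2, "y": 2, "z": 80, "spin": 0}, {"fingers": 0.35, "x": -2, "y": 2, "z": 87, "spin": 0}, {"fingers": 0.6, "x": -2, "y": 2, "z": 87, "spin": 0}, {"fingers": 1, "x": -2, "y": 2, "z": 87, "spin": 0}, {"fingers": 1, "x": -2, "y": 2, "z": 87, "spin": 0}, {"fingers": 1, "x": -2, "y": 2, "z": 87, "spin": 0}, {"fingers": 1, "x": -2, "y": 2, "z": 87, "spin": 0}])

```text
t: 11.05
tool_pos: [0.4918, -0.2103, 0.0977]
eef_rot: [0.752, 0.541, 0.308, -0.215]
contact_force: [-4.0, -1.9, 7.0]
gripper_width: 0.259
grip_force: 58.6
```

```bash
python3 st.py; python3 - <<'E'
from go import *
n=A[:,2];print("n",(R.T@n).round(3),"up slope",(R.T@A[:,0]).round(3),"left",(R.T@A[:,1]).round(3))
gp=T(p,-.104,0,.033);show("grasp err",gp+.019*R[:,2])
E
```

```text
t 11.05 J [-0.896  0.716 -0.19   1.14   0.631  0.84 ] p [ 0.4918 -0.2103  0.0977] F [-4.  -1.9  7. ] w 0.259
[[0.225, 0.947, 0.23], [0.682, -0.322, 0.657], [0.696, 0.009, -0.718]] tilt 44.1 az 70.7
n [ 0.278  0.006 -0.961] up slope [0.961 0.008 0.278] left [ 0.01  -1.    -0.004]
grasp err world [ 0.492 -0.205  0.097] tool shift [ 3.3 -1.9  4.5]
```

arm_command(deltas=[{"fingers": 1, "x": 3, "y": 0, "z": -10, "spin": 0}, {"fingers": 1, "x": 6, "y": 0, "z": -19, "spin": 0}, {"fingers": 1, "x": 8, "y": 0, "z": -29, "spin": 0}, {"fingers": 1, "x": 12, "y": 0, "z": -43, "spin": 0}, {"fingers": 1, "x": 17, "y": 0, "z": -58, "spin": 0}, {"fingers": 1, "x": 22, "y": 0, "z": -77, "spin": 0}, {"fingers": 1, "x": 22, "y": 0, "z": -77, "spin": 0}])

```text
t: 11.75
tool_pos: [0.4799, -0.2473, 0.1694]
eef_rot: [0.752, 0.542, 0.308, -0.214]
contact_force: [0.3, -0.0, -0.9]
gripper_width: 0.258
grip_force: 61.1
```

```bash
python3 st.py; python3 - <<'E'
from go import *
import cv2
c=manip.capture("wrist");c["fish"]=1
im=c["image"][:,:,::-1].copy()
G=P-.019*R[:,2];
for n,X in dict(stow=T(p,-.104,.098,-.012),idx=T(p,-.104,0,0)).items():
    q=proj(c,X);print(n,q.round(1));cv2.circle(im,tuple(int(v) for v in q.round()),2,(255,0,255),1)
cv2.imwrite("pics/w3.png",cv2.resize(im[120:370,120:450],(792,600)))
E
```

```text
t 11.75 J [-0.95   0.664 -0.074  1.337  0.607  0.782] p [ 0.4799 -0.2473  0.1694] F [ 0.3 -0.  -0.9] w 0.258
[[0.223, 0.947, 0.232], [0.683, -0.322, 0.655], [0.695, 0.013, -0.719]] tilt 44.0 az 70.5
stow [165.9 236.8]
idx [278.4 241.1]
```

View pics/w3.png

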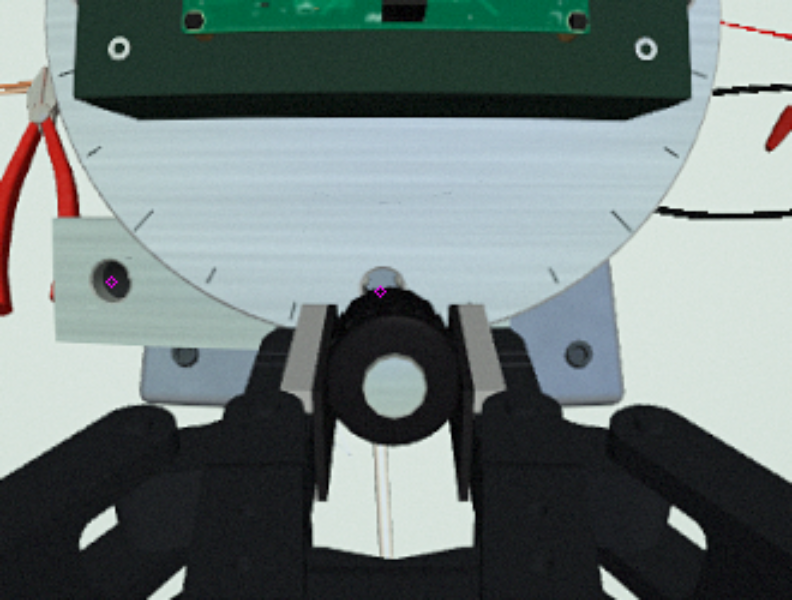

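arm_command(deltas=[{"fingers": 1, "x": 0, "y": -40, "z": 0, "spin": 0}, {"fingers": 1, "x": 1, "y": -80, "z": 0, "spin": 0}, {"fingers": 1, "x": 1, "y": -98, "z": 0, "spin": 0}, {"fingers": 1, "x": -9, "y": -98, "z": 33, "spin": 0}, {"fingers": 1, "x": -9, "y": -98, "z": 33, "spin": 0}])

```text
t: 12.3
tool_pos: [0.3904, -0.1949, 0.1344]
eef_rot: [0.752, 0.541, 0.308, -0.219]
contact_force: [-1.1, -0.7, -0.7]
gripper_width: 0.255
grip_force: 61.0
```

```bash
python3 st.py; python3 - <<'E'
from go import *
import cv2
c=manip.capture("wrist");c["fish"]=1
im=c["image"][:,:,::-1].copy()
P0=np.array([.4918,-.2103,.0977]);d=P-P0
print("disp from home in table axes mm",(A.T@d*1000).round(1),"axes n",(R.T@A[:,2]).round(3))
for n,X,col in(("stow",T(p,-.104,.098,-.012),(255,0,255)),("btn",T(p,-.104,0,.049)+d,(0,255,255)),("tip",T(p,-.104,0,-.052)+d,(0,255,0)),("collar",T(p,-.104,0,0)+d,(255,255,0))):
    q=proj(c,X);print(n,q.round(1));cv2.circle(im,tuple(int(v) for v in q.round()),2,col,1)
cv2.imwrite("pics/w4.png",cv2.resize(im[150:350,150:414],(792,600),interpolation=2))
E
```

```text
t 12.3 J [-1.033  0.575 -0.375  1.185  0.562  0.694] p [ 0.3904 -0.1949  0.1344] F [-1.1 -0.7 -0.7] w 0.255
[[0.226, 0.948, 0.226], [0.679, -0.319, 0.661], [0.699, 0.004, -0.715]] tilt 44.4 az 71.1
disp from home in table axes mm [  0.9 100.9  41. ] axes n [ 0.282  0.001 -0.96 ]
stow [284.3 248.7]
btn [278.1 281.3]
tip [280.2 247.6]
collar [279.4 260.3]
```

View pics/w4.png

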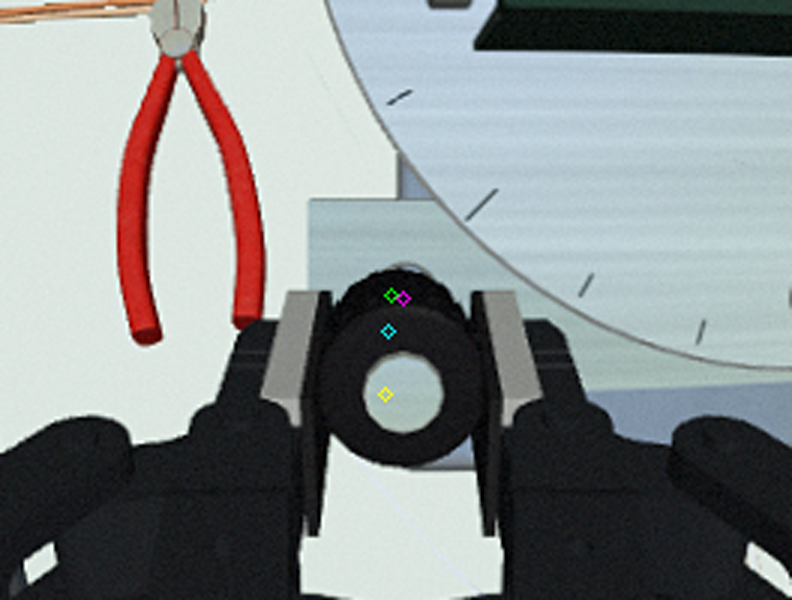

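The pin hangs centred in the fingers (column 284), in line with the stow hole (column 284, row 249). I'll lower it along the hole axis.

arm_command(deltas=[{"fingers": 1, "x": -4, "y": 0, "z": 12, "spin": 0}, {"fingers": 1, "x": -7, "y": 0, "z": 24, "spin": 0}, {"fingers": 1, "x": -11, "y": 0, "z": 36, "spin": 0}, {"fingers": 1, "x": -14, "y": 0, "z": 48, "spin": 0}, {"fingers": 1, "x": -14, "y": 0, "z": 48, "spin": 0}])

```text
t: 12.85
tool_pos: [0.3997, -0.1751, 0.0919]
eef_rot: [0.752, 0.542, 0.308, -0.217]
contact_force: [0.7, 0.3, -1.3]
gripper_width: 0.258
grip_force: 61.1
```

```bash
python3 st.py; python3 - <<'E'
from go import *
P0=np.array([.4918,-.2103,.0977]);d=P-P0
print("disp from home in table axes mm",(A.T@d*1000).round(1))
E
```

```text
t 12.85 J [-0.996  0.618 -0.434  1.059  0.582  0.731] p [ 0.3997 -0.1751  0.0919] F [ 0.7  0.3 -1.3] w 0.258
[[0.224, 0.948, 0.227], [0.681, -0.319, 0.66], [0.698, 0.007, -0.716]] tilt 44.2 az 71.0
disp from home in table axes mm [ 0.2 98.5 -6.7]
```

arm_command(deltas=[{"fingers": 1, "x": -1, "y": 0, "z": 4, "spin": 0}, {"fingers": 0.55, "x": -1, "y": 0, "z": 4, "spin": 0}, {"fingers": 0.4, "x": -1, "y": 0, "z": 4, "spin": 0}, {"fingers": 0.4, "x": -1, "y": 0, "z": 4, "spin": 0}, {"fingers": 0.4, "x": -1, "y": 0, "z": -20, "spin": 0}, {"fingers": 0.4, "x": 0, "y": 0, "z": -60, "spin": 0}, {"fingers": 0.4, "x": 0, "y": 0, "z": -110, "spin": 0}, {"fingers": 0.4, "x": 0, "y": 0, "z": -150, "spin": 0}, {"fingers": 0.4, "x": 0, "y": 0, "z": -150, "spin": 0}])

```text
t: 13.75
tool_pos: [0.3656, -0.2792, 0.2026]
eef_rot: [0.753, 0.541, 0.308, -0.212]
contact_force: [0.0, -0.9, -0.6]
gripper_width: 0.602
grip_force: 0.0
```

```bash
python3 st.py; python3 - <<'E'
from go import *
import cv2
c=manip.capture("wrist");c["fish"]=1
im=c["image"][:,:,::-1].copy()
for n,X,col in(("pinbtn",T(p,-.104,.098,.037),(255,0,255)),("idx",T(p,-.104,0,0),(0,255,255)),("handtop",T(p,*polar(.098,30,.102)),(0,255,0))):
    q=proj(c,X);print(n,q.round(1));cv2.circle(im,tuple(int(v) for v in q.round()),2,col,1)
print([(np.round(d["extent"]),round(d["confidence"],2)) for d in manip.recognise("pin_grip",c)[:2]])
cv2.imwrite("pics/w5.png",cv2.resize(im[30:330,150:546],(792,600),interpolation=2))
h=T(p,*polar(.098,30,.080));z=R[:,2]
show("pre_h",h+.019*z-.09*z);show("h",h+.019*z)
show("above",h+.019*z-.17*z)
E
```

```text
t 13.75 J [-1.149  0.579 -0.155  1.443  0.501  0.586] p [ 0.3656 -0.2792  0.2026] F [ 0.  -0.9 -0.6] w 0.602
[[0.225, 0.946, 0.234], [0.685, -0.324, 0.653], [0.693, 0.014, -0.721]] tilt 43.9 az 70.3
pinbtn [278.4 186.9]
idx [375.5 189.9]
handtop [445.6 -21.3]
[(array([279., 191.,  26.,  26.]), 0.77)]
pre_h world [ 0.564 -0.142  0.292] tool shift [200.  144.9  71.5]
h world [ 0.585 -0.084  0.227] tool shift [200.  144.9 161.5]
above world [ 0.546 -0.195  0.349] tool shift [200.  144.9  -8.5]
```

View pics/w5.png

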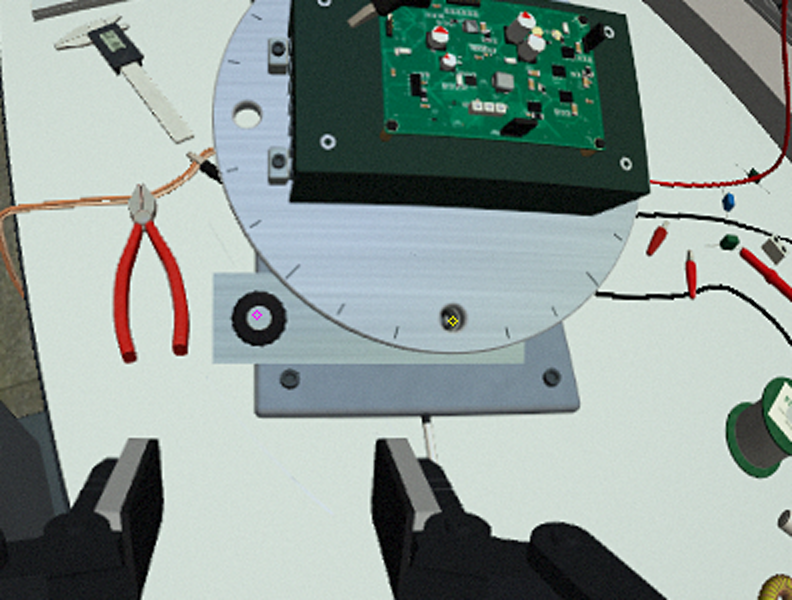

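Pin is parked in the bar hole at display (259,318) and the table hole is empty at (453,318). Next, the handle.

arm_command(deltas=[{"fingers": 0.4, "x": 20, "y": 10, "z": -40, "spin": 0}, {"fingers": 0.4, "x": 55, "y": 35, "z": -60, "spin": 0}, {"fingers": 0.4, "x": 90, "y": 65, "z": -60, "spin": 0}, {"fingers": 0.4, "x": 128, "y": 95, "z": -50, "spin": 0}, {"fingers": 0.4, "x": 165, "y": 120, "z": -30, "spin": 0}, {"fingers": 0.4, "x": 200, "y": 145, "z": -8, "spin": 0}, {"fingers": 0.4, "x": 200, "y": 145, "z": 30, "spin": 0}, {"fingers": 0.4, "x": 200, "y": 145, "z": 60, "spin": 0}, {"fingers": 0.4, "x": 200, "y": 145, "z": 60, "spin": 0}])

```text
t: 14.75
tool_pos: [0.5599, -0.1399, 0.2937]
eef_rot: [0.751, 0.542, 0.306, -0.22]
contact_force: [-1.0, 1.2, 0.5]
gripper_width: 0.597
grip_force: 0.0
```

```bash
python3 st.py; python3 - <<'E'
from go import *
import cv2
c=manip.capture("wrist");c["fish"]=1
im=c["image"][:,:,::-1].copy()
for n,X,col in(("grip",T(p,*polar(.098,30,.082)),(255,0,255)),("handtop",T(p,*polar(.098,30,.102)),(0,255,0))):
    q=proj(c,X);print(n,q.round(1));cv2.circle(im,tuple(int(v) for v in q.round()),2,col,1)
cv2.imwrite("pics/w6.png",cv2.resize(im[120:320,150:414],(792,600),interpolation=2))
h=T(p,*polar(.098,30,.080));z=R[:,2]
show("h",h+.019*z);print(spin_needed())
E
```

```text
t 14.75 J [-0.729  0.518  0.02   1.442  0.697  1.026] p [ 0.5599 -0.1399  0.2937] F [-1.   1.2  0.5] w 0.597
[[0.224, 0.949, 0.221], [0.679, -0.315, 0.663], [0.699, 0.002, -0.715]] tilt 44.3 az 71.5
grip [291.7 221.8]
handtop [292.4 223.6]
h world [ 0.585 -0.084  0.227] tool shift [-2.8  6.  90.7]
0.5227454733436048
```

View pics/w6.png

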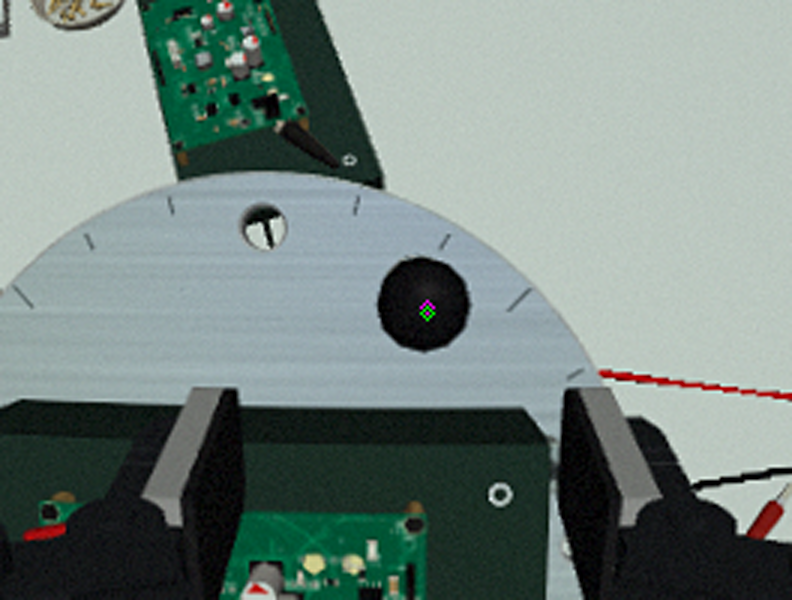

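Handle top is at display (423,304), within 2 px of the model. I'll go down and grip it.

arm_command(deltas=[{"fingers": 0.4, "x": -1, "y": 5, "z": 35, "spin": 0}, {"fingers": 0.4, "x": -1, "y": 5, "z": 70, "spin": 0}, {"fingers": 0.4, "x": -1, "y": 5, "z": 88, "spin": 0}, {"fingers": 0.7, "x": -1, "y": 5, "z": 88, "spin": 0}, {"fingers": 1, "x": -1, "y": 5, "z": 88, "spin": 0}, {"fingers": 1, "x": -1, "y": 5, "z": 88, "spin": 0}, {"fingers": 1, "x": -1, "y": 5, "z": 88, "spin": 0}, {"fingers": 1, "x": -1, "y": 5, "z": 88, "spin": 0}])

```text
t: 15.6
tool_pos: [0.5852, -0.0906, 0.2336]
eef_rot: [0.753, 0.541, 0.307, -0.216]
contact_force: [-5.4, -1.4, 0.6]
gripper_width: 0.225
grip_force: 59.3
```

```bash
python3 st.py; python3 - <<'E'
from go import *
G=P-.019*R[:,2]
t=A.T@(G-T(p,0,0,0));print("grasp in table axes",(t*1000).round(1),np.hypot(t[0],t[1]),np.degrees(np.arctan2(-t[1],t[0])))
h0=T(p,*polar(.098,30,t[2]))
for d in range(40,121,10): print(d,(R.T@(T(p,*polar(.098,d,t[2]))-h0)*1000).round(1))
E
```

```text
t 15.6 J [-0.637  0.528 -0.112  1.212  0.727  1.151] p [ 0.5852 -0.0906  0.2336] F [-5.4 -1.4  0.6] w 0.225
[[0.226, 0.947, 0.228], [0.682, -0.321, 0.657], [0.696, 0.007, -0.718]] tilt 44.1 az 70.8
grasp in table axes [ 82.2 -51.2  89.1] 0.09689885064148102 31.929083733541535
40 [-9.5 13.9 -2.7]
50 [-21.2  25.9  -6. ]
60 [-34.8  35.6  -9.9]
70 [-49.7  42.7 -14.2]
80 [-65.6  47.  -18.7]
90 [-81.9  48.4 -23.4]
100 [-98.3  46.8 -28.2]
110 [-114.1   42.2  -32.7]
120 [-128.9   34.9  -37.1]
```

arm_command(deltas=[{"fingers": 1, "x": -5, "y": 7, "z": -1, "spin": 0}, {"fingers": 1, "x": -10, "y": 14, "z": -3, "spin": 0}, {"fingers": 1, "x": -15, "y": 20, "z": -4, "spin": 0}, {"fingers": 1, "x": -21, "y": 26, "z": -6, "spin": 0}, {"fingers": 1, "x": -28, "y": 31, "z": -8, "spin": 0}, {"fingers": 1, "x": -35, "y": 36, "z": -10, "spin": 0}, {"fingers": 1, "x": -42, "y": 39, "z": -12, "spin": 0}, {"fingers": 1, "x": -50, "y": 43, "z": -14, "spin": 0}, {"fingers": 1, "x": -58, "y": 45, "z": -16, "spin": 0}, {"fingers": 1, "x": -66, "y": 47, "z": -19, "spin": 0}, {"fingers": 1, "x": -66, "y": 47, "z": -19, "spin": 0}])

```text
t: 16.7
tool_pos: [0.6091, -0.1615, 0.202]
eef_rot: [0.753, 0.539, 0.307, -0.219]
contact_force: [-10.9, 3.7, 3.5]
gripper_width: 0.221
grip_force: 64.1
```

```bash
python3 st.py; python3 - <<'E'
from go import *
G=P-.019*R[:,2]
t=A.T@(G-T(p,0,0,0));print("grasp in table axes",(t*1000).round(1),np.hypot(t[0],t[1]),np.degrees(np.arctan2(-t[1],t[0])))
h0=T(p,*polar(.098,80,t[2]))
for d in range(85,123,5): print(d,(R.T@(T(p,*polar(.098,d,t[2]))-h0)*1000).round(1))
E
```

```text
t 16.7 J [-0.704  0.675  0.057  1.296  0.708  1.067] p [ 0.6091 -0.1615  0.202 ] F [-10.9   3.7   3.5] w 0.221
[[0.23, 0.946, 0.226], [0.677, -0.323, 0.661], [0.699, 0.001, -0.715]] tilt 44.3 az 71.1
grasp in table axes [ 15.  -97.   88.9] 0.09815286583794641 81.21725463801005
85 [-8.1  1.1 -2.4]
90 [-16.3   1.4  -4.8]
95 [-24.5   1.   -7.2]
100 [-32.7  -0.1  -9.6]
105 [-40.7  -2.  -11.9]
110 [-48.5  -4.6 -14.2]
115 [-56.1  -7.9 -16.4]
120 [-63.3 -11.8 -18.6]
```

arm_command(deltas=[{"fingers": 1, "x": -8, "y": 0, "z": -2, "spin": 0}, {"fingers": 1, "x": -16, "y": 0, "z": -5, "spin": 0}, {"fingers": 1, "x": -24, "y": 0, "z": -7, "spin": 0}, {"fingers": 1, "x": -33, "y": -1, "z": -10, "spin": 0}, {"fingers": 1, "x": -41, "y": -3, "z": -12, "spin": 0}, {"fingers": 1, "x": -48, "y": -6, "z": -14, "spin": 0}, {"fingers": 1, "x": -56, "y": -9, "z": -16, "spin": 0}, {"fingers": 1, "x": -63, "y": -13, "z": -19, "spin": 0}, {"fingers": 1, "x": -63, "y": -13, "z": -19, "spin": 0}])

```text
t: 17.6
tool_pos: [0.5798, -0.2124, 0.1713]
eef_rot: [0.752, 0.54, 0.309, -0.218]
contact_force: [-2.4, 7.1, -1.3]
gripper_width: 0.222
grip_force: 59.5
```

```bash
python3 st.py; python3 - <<'E'
from go import *
G=P-.019*R[:,2]
t=A.T@(G-T(p,0,0,0));print("grasp in table axes",(t*1000).round(1),np.hypot(t[0],t[1]),np.degrees(np.arctan2(-t[1],t[0])))
c=manip.capture("wrist");c["fish"]=1
import cv2
for n,X in(("idx",T(p,-.104,0,0)),("btn",T(p,-.104,.098,.037)),("h12",T(p,.104,0,0)),("h9",T(p,0,.104,0))): print(n,proj(c,X).round(1))
cv2.imwrite("pics/w7.png",c["image"][:,:,::-1]);np.save("pics/w7.npy",c["image"])
cv2.imwrite("pics/w7.png",cv2.resize(c["image"][100:400,80:476,::-1],(792,600),interpolation=2))
E
```

```text
t 17.6 J [-0.793  0.729  0.068  1.319  0.678  0.958] p [ 0.5798 -0.2124  0.1713] F [-2.4  7.1 -1.3] w 0.222
[[0.227, 0.947, 0.229], [0.678, -0.322, 0.661], [0.7, 0.005, -0.715]] tilt 44.4 az 70.9
grasp in table axes [-50.3 -85.9  88.9] 0.09953300407879981 120.37181909797435
idx [170.4 319.1]
btn [ 43.1 318.3]
h12 [175.5  52.9]
h9 [ 57.9 184.7]
```

View pics/w7.png

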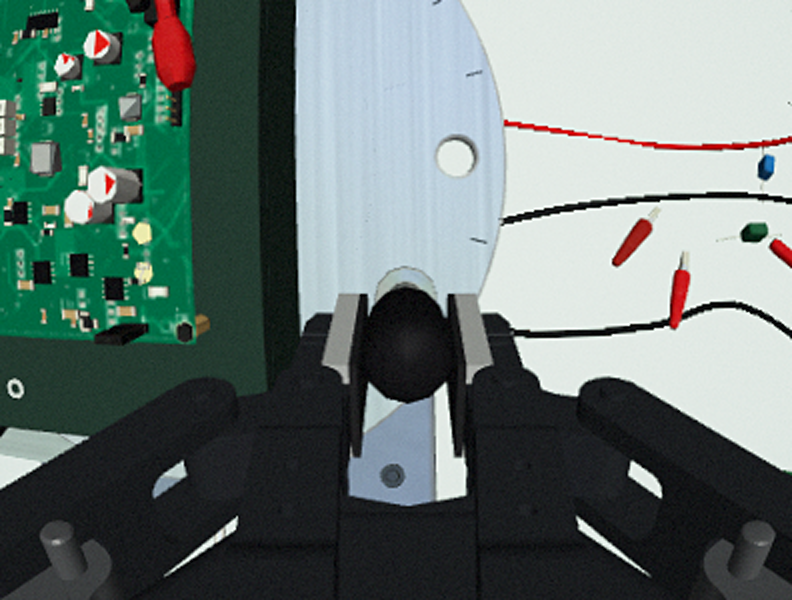

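```bash
python3 - <<'E'
from go import *
c=manip.capture("wrist");c["fish"]=1
for d in(-1,0,1): print(d,proj(c,T(p,*polar(.104,90+d,0))).round(1))
g=c["image"][168:189,298:320].astype(int); sat=g.min(2)
import cv2
k,l,st,ce=cv2.connectedComponentsWithStats((sat>sat.max()-25).astype(np.uint8));print([(s.tolist(),(e+[298,168]).round(1)) for s,e in zip(st,ce)][1:4])
E
```

```text
-1 [308.7 180.5]
0 [308.7 183.1]
1 [308.7 185.7]
[([1, 2, 17, 18, 232], array([306.9, 178.7]))]
```

The table is about 1.6° short of the quarter turn by both measures. I'll nudge it on, then let go with a half-open gripper and back off.

arm_command(deltas=[{"fingers": 1, "x": -2, "y": -1, "z": -1, "spin": 0}, {"fingers": 1, "x": -3, "y": -1, "z": -1, "spin": 0}, {"fingers": 1, "x": -3, "y": -1, "z": -1, "spin": 0}, {"fingers": 0.6, "x": -3, "y": -1, "z": -1, "spin": 0}, {"fingers": 0.5, "x": -3, "y": -1, "z": -1, "spin": 0}, {"fingers": 0.5, "x": -3, "y": -1, "z": -1, "spin": 0}, {"fingers": 0.5, "x": 0, "y": -1, "z": -30, "spin": 0}, {"fingers": 0.5, "x": 0, "y": -1, "z": -75, "spin": 0}, {"fingers": 0.5, "x": 0, "y": -1, "z": -120, "spin": 0}, {"fingers": 0.5, "x": -15, "y": -40, "z": -130, "spin": 0}, {"fingers": 0.5, "x": -25, "y": -85, "z": -130, "spin": 0}, {"fingers": 0.5, "x": -25, "y": -85, "z": -130, "spin": 0}])

```text
t: 18.9
tool_pos: [0.4599, -0.2877, 0.2453]
eef_rot: [0.753, 0.538, 0.308, -0.219]
contact_force: [0.2, 0.0, -0.2]
gripper_width: 0.5
grip_force: 0.0
```

```bash
python3 st.py; python3 - <<'E'
from go import *
c=manip.capture("wrist");c["fish"]=1
import cv2
for n,X in(("idx",T(p,-.104,0,0)),("btn",T(p,-.104,.098,.037)),("h12",T(p,.104,0,0)),("h3",T(p,0,-.104,0)),("h9",T(p,0,.104,0)),("bar",T(p,-.104,0,-.012))): print(n,proj(c,X).round(1))
print([(np.round(d["extent"]),round(d["confidence"],2)) for d in manip.recognise("pin_grip",c)[:2]])
im=c["image"][:,:,::-1]
cv2.imwrite("pics/w8.png",cv2.resize(im[60:360,100:496],(792,600),interpolation=2))
z=R[:,2];g=T(p,-.104,.098,-.012+.033)
show("stowgrasp",g+.019*z);show("pre",g-.07*z)
E
```

```text
t 18.9 J [-1.014  0.643  0.086  1.566  0.574  0.719] p [ 0.4599 -0.2877  0.2453] F [ 0.2  0.  -0.2] w 0.5
[[0.231, 0.946, 0.228], [0.677, -0.325, 0.661], [0.699, 0.002, -0.715]] tilt 44.4 az 70.9
idx [285.6 228.6]
btn [186.1 230.4]
h12 [286.   46.8]
h3 [379.1 134.6]
h9 [192.2 133.7]
bar [285.5 227.8]
[(array([191., 232.,  28.,  23.]), 0.79)]
stowgrasp world [ 0.401 -0.167  0.086] tool shift [-43.4 -95.2 180. ]
pre world [ 0.381 -0.226  0.15 ] tool shift [-43.4 -95.2  91. ]
```

View pics/w8.png

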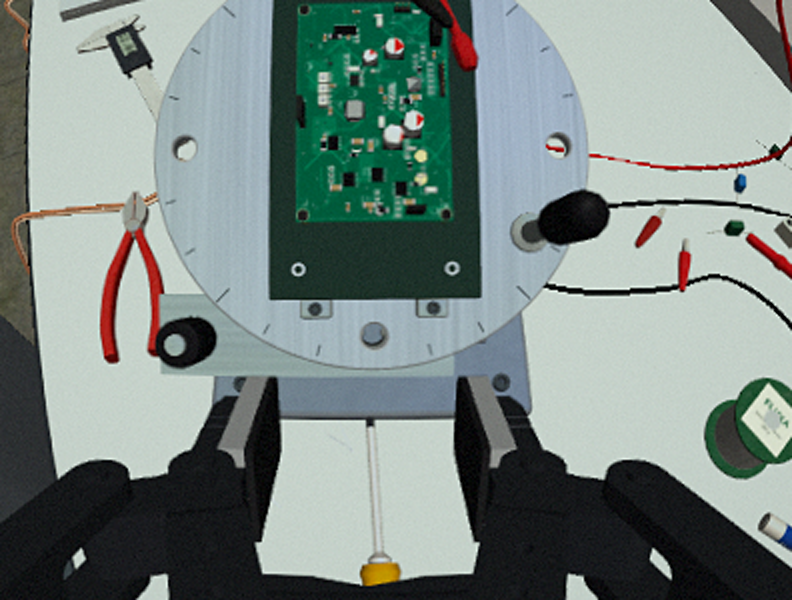

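The quarter turn is done: front hole at image (286.5,227.5), model (285.6,228.6). The parked pin is upright at (188,232). I've used all 10 pictures, so from here I work from numbers.

```bash
python3 - <<'E'
from go import *
import cv2
c=manip.capture("wrist")
g=cv2.cvtColor(c["image"],cv2.COLOR_RGB2GRAY)
print(g[217:239,276:298]);
E
```

```text
[[179 179 181 177 177 176 170 175 180 173 173 175 176 182 177 174 174 175
  175 177 175 177]
 [177 176 178 176 178 178 169 175 177 175 176 178 178 180 177 176 174 172
  174 175 178 177]
 [181 180 178 181 183 179 173 175 176 173 175 177 180 180 177 176 170 168
  175 174 179 176]
 [181 181 182 178 185 174 162 178 181 176 174 177 178 180 177 174 171 176
  177 177 175 173]
 [179 172 142 130 104 108  92 103 128 166 180 178 181 180 177 173 174 173
  171 176 176 174]
 [170 148 119 116 121 122 128 120 115 112 147 183 180 179 175 178 173 174
  175 173 177 177]
 [143 122 120 118 127 120 124 122 129 113 109 151 183 180 174 173 171 171
  175 173 177 175]
 [128 122 124 125 125 124 126 129 119  99 113 122 158 178 175 173 174 174
  173 175 177 171]
 [125 107 122 120 122 124 120 127 120 102 123 117 138 180 176 172 173 172
  176 176 178 179]
 [122 104 124 124 119 123 122 123 112  92 114 122 135 167 178 176 176 172
  176 173 176 176]
 [101 109 127 124 123 123 120 124 121 100  83  99 123 163 181 171 171 175
  175 179 176 176]
 [ 74 128 124 125 121 126 123 125 124 111  75  88 124 164 177 172 172 174
  1
[... 246 characters left out ...]
2 126 163 185 177 176 171 173
  172 175 175 173]
 [162 119  88  66  45  55  53  70 112 108 116 165 176 181 173 171 170 170
  172 175 175 177]
 [174 167 123 104 116 112 103  99 124 133 163 172 178 180 175 173 171 175
  177 178 174 179]
 [179 178 175 165 150 143 137 146 169 169 174 178 177 179 173 173 171 172
  176 179 176 175]
 [178 177 176 177 178 175 169 171 174 178 179 177 180 183 176 167 171 170
  175 174 177 175]
 [174 179 174 178 178 180 174 174 176 175 175 175 177 180 173 175 175 175
  171 175 178 175]
 [177 179 177 178 179 179 176 174 177 175 175 176 177 178 170 173 171 172
  176 174 175 176]
 [174 179 177 176 178 179 173 170 177 177 174 182 179 179 175 174 170 173
  176 175 174 175]]
```

```bash
python3 st.py; python3 - <<'E'
from go import *
g=np.array([.4004,-.1726,.0885]);show("grasp",g);show("pre",g-.09*R[:,2])
E
```

```text
t 19.05 J [-1.009  0.645  0.097  1.566  0.577  0.72 ] p [ 0.465  -0.2895  0.2467] F [0.2 0.1 1.3] w 0.495
[[0.224, 0.947, 0.231], [0.682, -0.321, 0.657], [0.696, 0.01, -0.718]] tilt 44.2 az 70.7
grasp world [ 0.4   -0.173  0.088] tool shift [ -45.  -100.4  175.4]
pre world [ 0.38  -0.232  0.153] tool shift [ -45.  -100.4   85.4]
```

arm_command(deltas=[{"fingers": 0.4, "x": -15, "y": -35, "z": 20, "spin": 0}, {"fingers": 0.4, "x": -30, "y": -70, "z": 45, "spin": 0}, {"fingers": 0.4, "x": -45, "y": -100, "z": 75, "spin": 0}, {"fingers": 0.4, "x": -45, "y": -100, "z": 85, "spin": 0}, {"fingers": 0.4, "x": -45, "y": -100, "z": 85, "spin": 0}, {"fingers": 0.4, "x": -45, "y": -100, "z": 85, "spin": 0}, {"fingers": 0.4, "x": -45, "y": -100, "z": 85, "spin": 0}])

```text
t: 19.75
tool_pos: [0.3808, -0.2329, 0.1537]
eef_rot: [0.752, 0.543, 0.308, -0.215]
contact_force: [-0.7, -0.0, -0.2]
gripper_width: 0.596
grip_force: 0.0
```

```bash
python3 st.py; python3 - <<'E'
from go import *
g=np.array([.4004,-.1726,.0885]);show("grasp",g)
c=manip.capture("wrist");c["fish"]=1
print(proj(c,T(p,-.104,.098,.037)).round(1),proj(c,T(p,-.104,.098,.010)).round(1),[(np.round(d["extent"],1),round(d["confidence"],2)) for d in manip.recognise("pin_grip",c)[:2]])
E
```

```text
t 19.75 J [-1.086  0.585 -0.29   1.278  0.534  0.642] p [ 0.3808 -0.2329  0.1537] F [-0.7 -0.  -0.2] w 0.596
[[0.222, 0.948, 0.23], [0.684, -0.319, 0.656], [0.695, 0.011, -0.719]] tilt 44.1 az 70.7
grasp world [ 0.4   -0.173  0.088] tool shift [ 0.2 -1.4 90.9]
[279.3 213.1] [279.5 211.8] [(array([282. , 216.1,  28.2,  32.3]), 0.92)]
```

arm_command(deltas=[{"fingers": 0.4, "x": 0, "y": -1, "z": 40, "spin": 0}, {"fingers": 0.4, "x": 0, "y": -1, "z": 80, "spin": 0}, {"fingers": 0.4, "x": 0, "y": -1, "z": 91, "spin": 0}, {"fingers": 0.4, "x": 0, "y": -1, "z": 91, "spin": 0}, {"fingers": 0.7, "x": 0, "y": -1, "z": 91, "spin": 0}, {"fingers": 1, "x": 0, "y": -1, "z": 91, "spin": 0}, {"fingers": 1, "x": 0, "y": -1, "z": 91, "spin": 0}, {"fingers": 1, "x": 0, "y": -1, "z": 91, "spin": 0}, {"fingers": 1, "x": 0, "y": -1, "z": 91, "spin": 0}, {"fingers": 1, "x": 0, "y": -1, "z": 91, "spin": 0}])

```text
t: 20.85
tool_pos: [0.3996, -0.1728, 0.0887]
eef_rot: [0.752, 0.541, 0.308, -0.215]
contact_force: [-2.9, -3.5, 7.0]
gripper_width: 0.262
grip_force: 59.0
```

```bash
python3 st.py; python3 - <<'E'
from go import *
P0=np.array([.4918,-.2103,.0977]);print("disp from home",(A.T@(P-P0)*1000).round(1),"n",(R.T@A[:,2]).round(3),"left",(R.T@A[:,1]).round(3));np.save("P1.npy",P)
E
```

```text
t 20.85 J [-0.995  0.617 -0.446  1.042  0.584  0.735] p [ 0.3996 -0.1728  0.0887] F [-2.9 -3.5  7. ] w 0.262
[[0.224, 0.947, 0.231], [0.682, -0.322, 0.656], [0.696, 0.01, -0.718]] tilt 44.1 az 70.6
disp from home [  0.5  99.4 -10.5] n [ 0.277  0.007 -0.961] left [ 0.01  -1.    -0.004]
```

arm_command(deltas=[{"fingers": 1, "x": 4, "y": 0, "z": -14, "spin": 0}, {"fingers": 1, "x": 9, "y": 0, "z": -31, "spin": 0}, {"fingers": 1, "x": 14, "y": 0, "z": -48, "spin": 0}, {"fingers": 1, "x": 19, "y": 0, "z": -65, "spin": 0}, {"fingers": 1, "x": 24, "y": 0, "z": -82, "spin": 0}, {"fingers": 1, "x": 24, "y": 0, "z": -82, "spin": 0}, {"fingers": 1, "x": 24, "y": 35, "z": -82, "spin": 0}, {"fingers": 1, "x": 23, "y": 70, "z": -82, "spin": 0}, {"fingers": 1, "x": 23, "y": 98, "z": -82, "spin": 0}, {"fingers": 1, "x": 23, "y": 98, "z": -82, "spin": 0}, {"fingers": 1, "x": 23, "y": 98, "z": -82, "spin": 0}, {"fingers": 1, "x": 23, "y": 98, "z": -82, "spin": 0}, {"fingers": 1, "x": 23, "y": 98, "z": -82, "spin": 0}])

```text
t: 22.15
tool_pos: [0.4775, -0.2403, 0.1632]
eef_rot: [0.752, 0.541, 0.308, -0.217]
contact_force: [-0.1, 0.3, 0.4]
gripper_width: 0.257
grip_force: 59.2
```

```bash
python3 st.py; python3 - <<'E'
from go import *
import cv2
P0=np.array([.4918,-.2103,.0977]);d=P-P0;print("disp from home",(A.T@d*1000).round(1),"n",(R.T@A[:,2]).round(3),"up",(R.T@A[:,0]).round(3))
c=manip.capture("wrist");c["fish"]=1
for n,X in(("idx",T(p,-.104,0,0)),("btn",T(p,-.104,0,.049)+d),("tip",T(p,-.104,0,-.052)+d),("griptop",T(p,-.104,0,.045)+d)): print(n,proj(c,X).round(1))
rg=manip.regions_of("pin_grip",c)[:2]
print([(np.round(q["extent"],1),round(q["confidence"],2)) for q in rg])
im=c["image"].astype(int);b=(im.min(2)>150)&(np.indices(im.shape[:2])[0]>200)
g=cv2.cvtColor(c["image"],cv2.COLOR_RGB2GRAY);q=proj(c,T(p,-.104,0,.049)+d).astype(int)
k,l,st,ce=cv2.connectedComponentsWithStats((g[q[1]-30:q[1]+30,q[0]-25:q[0]+25]>120).astype(np.uint8))
print([(s.tolist(),(e+q-[25,30]).round(1)) for s,e in zip(st,ce) if s[4]>60])
E
```

```text
t 22.15 J [-0.946  0.664 -0.096  1.321  0.607  0.785] p [ 0.4775 -0.2403  0.1632] F [-0.1  0.3  0.4] w 0.257
[[0.225, 0.947, 0.229], [0.68, -0.321, 0.659], [0.697, 0.007, -0.717]] tilt 44.2 az 70.9
disp from home [ 1.6  3.7 73.4] n [ 0.279  0.004 -0.96 ] up [0.96  0.008 0.279]
idx [284.9 245.6]
btn [278.3 281.4]
tip [279.8 247.3]
griptop [278.4 279.1]
[(array([284.2, 278.4,  49.4,  59.9]), 0.75), (array([135.7, 202.2,  39.2, 108.4]), 0.56)]
[([0, 0, 50, 60, 2284], array([276.6, 277.8])), ([18, 23, 26, 25, 510], array([283.5, 286.1])), ([5, 48, 22, 12, 112], array([264.6, 306.6]))]
```

Button is at about (284,286), a shift of about 2 mm in the grip that matches the play in the stow hole. I'll correct 2 mm sideways and start the insertion gently.

arm_command(deltas=[{"fingers": 1, "x": 0, "y": 2, "z": 0, "spin": 0}, {"fingers": 1, "x": -3, "y": 2, "z": 9, "spin": 0}, {"fingers": 1, "x": -5, "y": 2, "z": 18, "spin": 0}, {"fingers": 1, "x": -7, "y": 2, "z": 25, "spin": 0}, {"fingers": 1, "x": -8, "y": 2, "z": 29, "spin": 0}, {"fingers": 1, "x": -8, "y": 2, "z": 29, "spin": 0}, {"fingers": 1, "x": -8, "y": 2, "z": 29, "spin": 0}])

```text
t: 22.95
tool_pos: [0.4851, -0.2275, 0.137]
eef_rot: [0.752, 0.541, 0.308, -0.216]
contact_force: [0.7, -0.1, -1.1]
gripper_width: 0.262
grip_force: 59.2
```

```bash
cat > d.py <<'E'
from go import *
P0=np.array([.4918,-.2103,.0977]);d=P-P0;F=np.array(s["contact_force"])
print("t",s["t"],"disp from home",(A.T@d*1000).round(1),"F table axes",(A.T@F).round(1),"n",(R.T@A[:,2]).round(3),"w",round(s["gripper_width"],3))
E
python3 d.py
```

```text
t 22.95 disp from home [ 2.1  0.7 43.4] F table axes [-0.4 -0.7 -1. ] n [ 0.279  0.004 -0.96 ] w 0.262
```

arm_command(deltas=[{"fingers": 1, "x": -2, "y": 0, "z": 6, "spin": 0}, {"fingers": 1, "x": -3, "y": 0, "z": 10, "spin": 0}, {"fingers": 1, "x": -4, "y": 0, "z": 14, "spin": 0}, {"fingers": 1, "x": -5, "y": 0, "z": 17, "spin": 0}, {"fingers": 1, "x": -5, "y": 0, "z": 17, "spin": 0}])

```text
t: 23.45
tool_pos: [0.4877, -0.2194, 0.1208]
eef_rot: [0.752, 0.541, 0.308, -0.217]
contact_force: [-1.0, 0.8, -1.1]
gripper_width: 0.258
grip_force: 59.1
```

```bash
python3 d.py
```

```text
t 23.45 disp from home [ 2.1  0.9 25.1] F table axes [-0.1  1.2 -1.2] n [ 0.279  0.004 -0.96 ] w 0.258
```

arm_command(deltas=[{"fingers": 1, "x": -1, "y": 0, "z": 5, "spin": 0}, {"fingers": 1, "x": -3, "y": 0, "z": 10, "spin": 0}, {"fingers": 1, "x": -4, "y": 0, "z": 15, "spin": 0}, {"fingers": 1, "x": -6, "y": 0, "z": 20, "spin": 0}, {"fingers": 1, "x": -6, "y": 0, "z": 22, "spin": 0}, {"fingers": 1, "x": -6, "y": 0, "z": 22, "spin": 0}])

```text
t: 24.05
tool_pos: [0.4913, -0.2089, 0.1006]
eef_rot: [0.752, 0.542, 0.308, -0.217]
contact_force: [-1.4, 1.8, -3.5]
gripper_width: 0.262
grip_force: 59.1
```

```bash
python3 d.py
```

```text
t 24.05 disp from home [2.4 1.  2. ] F table axes [-0.5  1.9 -3.7] n [ 0.279  0.003 -0.96 ] w 0.262
```

arm_command(deltas=[{"fingers": 1, "x": 0, "y": 0, "z": 1, "spin": 0}, {"fingers": 1, "x": -1, "y": 0, "z": 3, "spin": 0}, {"fingers": 1, "x": -1, "y": 0, "z": 3, "spin": 0}, {"fingers": 1, "x": -1, "y": 0, "z": 3, "spin": 0}])

```text
t: 24.45
tool_pos: [0.4918, -0.2085, 0.0999]
eef_rot: [0.752, 0.541, 0.308, -0.216]
contact_force: [-8.6, -2.7, 10.1]
gripper_width: 0.259
grip_force: 60.7
```

```bash
python3 d.py
```

```text
t 24.45 disp from home [2.6 0.6 1.2] F table axes [-0.   7.2 11.4] n [ 0.279  0.005 -0.96 ] w 0.259
```

arm_command(deltas=[{"fingers": 1, "x": 0, "y": 0, "z": 1, "spin": 0}, {"fingers": 1, "x": -1, "y": 0, "z": 2, "spin": 0}, {"fingers": 1, "x": -1, "y": 0, "z": 2, "spin": 0}])

```text
t: 24.75
tool_pos: [0.4919, -0.2085, 0.0998]
eef_rot: [0.753, 0.54, 0.308, -0.216]
contact_force: [-13.5, -5.9, 23.4]
gripper_width: 0.259
grip_force: 62.5
```

```bash
python3 d.py
```

```text
t 24.75 disp from home [2.5 0.5 1.1] F table axes [ 2.2 10.9 25.3] n [ 0.279  0.006 -0.96 ] w 0.259
```

Firm stop: 25 N with no further travel, at the expected seated depth. I'll release, back off along the tool axis and check.

arm_command(deltas=[{"fingers": 1, "x": 0, "y": 0, "z": -2, "spin": 0}, {"fingers": 0.6, "x": 0, "y": 0, "z": -2, "spin": 0}, {"fingers": 0.4, "x": 0, "y": 0, "z": -2, "spin": 0}, {"fingers": 0.4, "x": 0, "y": 0, "z": -2, "spin": 0}, {"fingers": 0.4, "x": -2, "y": 0, "z": -20, "spin": 0}, {"fingers": 0.4, "x": -6, "y": 0, "z": -50, "spin": 0}, {"fingers": 0.4, "x": -8, "y": 0, "z": -90, "spin": 0}, {"fingers": 0.4, "x": -8, "y": 0, "z": -130, "spin": 0}, {"fingers": 0.4, "x": -8, "y": 0, "z": -130, "spin": 0}, {"fingers": 0.4, "x": -8, "y": 0, "z": -130, "spin": 0}, {"fingers": 0.4, "x": -8, "y": 0, "z": -130, "spin": 0}])

```text
t: 25.85
tool_pos: [0.4607, -0.2975, 0.1831]
eef_rot: [0.752, 0.541, 0.308, -0.217]
contact_force: [0.2, -0.3, 0.3]
gripper_width: 0.601
grip_force: 0.0
```

```bash
python3 d.py; python3 - <<'E'
from go import *
import cv2
c=manip.capture("wrist");c["fish"]=1
for w in(.042,.049,.055): print(w,proj(c,T(p,-.104,0,w)).round(1))
q=proj(c,T(p,-.104,0,.049)).round().astype(int);g=cv2.cvtColor(c["image"],cv2.COLOR_RGB2GRAY)
w=g[q[1]-22:q[1]+23,q[0]-22:q[0]+23];_,l,st,ce=cv2.connectedComponentsWithStats((w>110).astype(np.uint8))
print([(a.tolist(),(e+q-22).round(1)) for a,e in zip(st,ce) if a[4]>20])
for l in("pin_grip","screwdriver","cutters","calipers","dish"): print(l,[(np.round(x["extent"],1).tolist(),round(x["confidence"],2)) for x in manip.recognise(l,c)[:1]])
print(proj(c,T(p,-.104,0,.025)).round(1))
E
```

```text
t 25.85 disp from home [-41.7   1.  118.9] F table axes [-0.1 -0.3  0.4] n [ 0.28   0.003 -0.96 ] w 0.601
0.042 [282.  189.8]
0.049 [282.  189.4]
0.055 [282.  189.1]
[([0, 0, 45, 44, 682], array([283.2, 191.5])), ([0, 0, 45, 45, 1198], array([281.2, 187.4])), ([17, 17, 14, 14, 145], array([283.5, 190.4]))]
pin_grip [([283.9, 190.7, 22.9, 28.8], 0.69)]
screwdriver [([286.0, 297.6, 28.3, 110.4], 0.84)]
cutters [([148.6, 167.8, 35.4, 90.1], 0.91)]
calipers [([153.7, 64.8, 50.3, 52.8], 0.97)]
dish [([286.1, 191.2, 27.1, 33.1], 0.27)]
[282.  190.6]
```

```bash
python3 - <<'E'
from plant import manip
import cv2
for n,(x,y) in dict(scene=(349,253),top=(330,208)).items():
    a=cv2.imread(f"pics/{n}0.png");b=manip.capture(n)["image"][:,:,::-1].copy()
    t=a[y-8:y+9,x-8:x+9];r=cv2.matchTemplate(b[y-16:y+17,x-16:x+17],t,cv2.TM_CCOEFF_NORMED);_,v,_,l=cv2.minMaxLoc(r);print(n,round(v,3),"shift",l[0]-8,l[1]-8)
E
```

```text
scene 0.882 shift 0 1
top 0.848 shift 0 0
```

```bash
python3 -c "
from plant import manip
print(manip.job_done())"
```

```text
the job is handed in; nothing more can be done
None
```

Job handed in at about 26 s: I pulled and parked the pin, turned the table a quarter turn clockwise by its handle, and pushed the pin back until it stopped firmly (25 N, no further travel); both overhead cameras show its top within 1 px of its original home position.

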